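# Unstack the salvaged parts into their trays

## Robot

A 6-joint arm with a two-finger parallel gripper is mounted at the origin on the work surface. World frame = base frame: x ahead of the robot, y to its left, z up, the work surface at z = 0. Lengths are in m, angles in rad, forces in N, time in s.
With the tool pointing down it reaches from about 0.35 to 0.85 m from the base axis. Payload 8.1 kg.
Tool frame: the origin (TCP) lies on the centre line of the jaws, within the pads' length; the fingertips stand 17 mm ahead of it and the grasp point (between the pads) lies 2 mm behind it; z points along the fingers, y is the line along which they close (so a half turn about z gives the same grasp; the last joint's range is limited). The gripper opens to 93 mm and grips with 3 to 60 N. Pads are 15 mm wide; open, the fingers measure 128 mm over their backs; the gripper's body (75 mm by 188 mm) begins 65 mm behind the grasp point.
Start: joints at [1.247, 0.13, 1.488, -0, 1.523, -0.085], TCP at [0.142, 0.583, 0.236] pointing down, gripper open.
Joint ranges: [-2.96, 2.96], [-0.89, 2.26], [0.02, 2.5], [-1.34, 4.48], [0, 2.73], [-2.66, 2.66]. Speed limits (rad/s): [2.39, 2.39, 2.79, 3.14, 3.14, 3.14].

## Interface

Orientations are given as a rotation vector (axis times angle).
In Python, from plant import robot, optics, close_job, models gives the robot as it stands.
- The arm moves only by the shell command python3 -m inch 'ROWS' [OPENING] [FORCE]. ROWS is a JSON object of lists of equal length, an entry for each row: "travel": the shift along the tool's x, y, z in m, a list of three; "spin": the turn about the tool's z in rad. In form: {"travel": [[x, y, z], ...], "spin": [spin, ...]}. A call has 1 to 10 rows; each row is the pose to reach, as a shift and turn from the pose commanded when the call began, along the tool's axes at that moment; what a row does not reach only later rows make up. A row lasts 1/12 s, in which the tool goes at most 41.7 mm and 7.16 degrees, less where a joint would pass 70% of its speed; a pose out of reach is approached as far as the arm can. A call with a gripper value outside its range is refused whole. OPENING is the closure, from 0 (fully open) to 1 (shut), set as the call begins (- or left out, the last holds). The fingers move at their own pace and stop on an object; FORCE is the grip in N (left out, the last holds). Time passes only in rows, so rows that repeat a pose let the fingers close. It gives the time, the measured TCP pose, the force, the opening and the grip force at its end, in the units of the state.
- robot.read_state(): the state, without advancing time (a new reading comes with each control period).
- optics.read_camera(name): name is "scene" or "top" or "wrist"; returns (picture, depth): 480x640x3 uint8, red, green, blue; 480x640 float32, m along the optical axis (not along the pixel's ray), 0 where there is no reading.
- optics.camera_info(name): a dict with "camera_matrix" (3x3 intrinsics, pixels), "view" (4x4, takes a point from world to camera coordinates). Camera axes: x right, y down, z forward; pixel columns grow to the right and rows downward; lengths in m; the calibration is good to about 2 mm. A picture is of the moment at which its call begins: read the wrist's pose just before it. camera_info takes no time and is no camera call; for the wrist camera it gives the pose at the moment of the call.
- close_job(): hands the job in; it is judged then, once.
Trained networks look in the newest picture that a camera, given by its name, has taken for a name from the list of things; names that differ only in an ending like _2 or _b are one class to them, and where a whole thing is asked for, a point or a joint stands for the part that bears it (a point fixed in the world has none). Each returns a list of dicts, best first, with "p" (0 to 1); they miss things now and then, are a little off and sometimes report something else, mostly with a low value. They report only what shows in the picture. A call takes as long as a camera call. They do not tell look-alikes from the thing itself.
- models.look_for(camera, name): "centre" ([x, y, z] in m, in world coordinates, good to about 4 mm: the middle of the surface that is visible of it).
- models.masks_of(camera, name): "region" (480x640 bool, what is visible of it).
The state is a dict: "t": time; "q": joint angles; "dq": joint speeds; "joint_torque": joint torques, N m; "tool_pos": TCP position; "orientation": TCP orientation; "force": force on the tool from outside, world axes, zero at the start; "wrist_torque": the same for the moment, N m; "opening": finger opening in m; "gripper_force": force on a finger pad.
Only numpy, scipy, OpenCV 4.12 (cv2) and the standard library are available. Lean on these libraries where they do the work, as an engineer would, in place of code of your own. Each camera call takes 0.05 s, during which the arm holds its last target. There are 200 camera calls.

## Task

Take apart the pile of salvaged parts that stands on the power adapter and put each part upright and flat in the shallow tray made for its shape: the fan in the square tray, the heat sink lengthways in the short oblong tray, the capacitor in the round tray and the adapter lengthways in the long tray. Set the fan in its tray before the heat sink, and the adapter last of these three; set the parts down, do not drop them, and leave the jar and the tape roll where they stand.

Things in the scene. Friction and masses are not known exactly. Their poses are not given: they have to be found in the camera images.
- fan: Small black square cooling fan, 40 x 40 mm, 20 mm tall, solid to the fingers. Starts lying on top of the heat sink. Origin at the centre of its underside, z up, x and y parallel to its sides.
- heatsink: Aluminium finned heat sink, 62 mm long (its x, along the fins), 38 mm wide (its y), 22 mm tall; the sides are flat. Starts on one end of the adapter's top (at 32 mm from the adapter's centre along its length, either end), under the fan, nearly parallel to the adapter. Origin at the centre of its underside, z up.
- capacitor: Blue-sleeved upright can with two small brass terminals on top; 35 mm diameter, can 50 mm tall (54 mm with the terminals). Starts on the other end of the adapter's top, about 15 mm clear of the heat sink along the adapter's length. Origin at the centre of its underside, z up; it is round, so its yaw says nothing of the adapter's.
- adapter: Black laptop power adapter (brick without cables), 126 mm long (its x), 52 mm wide (its y), 30 mm tall. Stands loose on the bench and carries the other parts. Origin at the centre of its underside, z up.
- tray_square: Tray for the fan, inside 60 x 60 mm. Plain shallow tray fixed to the bench: grey floor 2 mm thick, black lip 4 mm wide that rises to 6 mm above the bench. Origin on the bench under the tray's centre, z up, x and y parallel to its sides.
- tray_oblong: Tray for the heat sink, inside 82 mm (its x) by 56 mm (its y). Plain shallow tray fixed to the bench: grey floor 2 mm thick, black lip 4 mm wide that rises to 6 mm above the bench. Origin on the bench under the tray's centre, z up.
- tray_round: Tray for the capacitor, inside diameter 55 mm. Plain shallow tray fixed to the bench: grey floor 2 mm thick, black lip 4 mm wide that rises to 6 mm above the bench. Origin on the bench under the tray's centre, z up.
- tray_long: Tray for the adapter, the longest, inside 146 mm (its x) by 72 mm (its y). Plain shallow tray fixed to the bench: grey floor 2 mm thick, black lip 4 mm wide that rises to 6 mm above the bench. Origin on the bench under the tray's centre, z up.
- jar: Bystander: green jar with a white cap, 52 mm diameter, 55 mm tall, loose on the bench. Origin at the centre of its underside.
- tape: Bystander: black roll of tape lying flat, 72 mm outside diameter, 20 mm tall, loose on the bench. Origin at the centre of its underside.
Things that resemble listed ones, but are neither listed nor needed, are in the scene too. Leave any pink look-alike of the adapter alone.

How it is judged:
On the way, in this order (a step that is already met when the one before it is completed fails the run):
1. the fan lies flat in its square tray, released (horizontal distance between fan and tray_square below 0.016 m and z of fan in the frame of tray_square between 0 and 0.0035 m and angle between fan's own z axis and vertical below 0.1 rad and contact force between the fingers and fan below 0.1 N and linear speed of fan below 0.02 m/s), for 0.2 s.
2. the heat sink lies flat in its short oblong tray, released (horizontal distance between heatsink and tray_oblong below 0.016 m and z of heatsink in the frame of tray_oblong between 0 and 0.0035 m and angle between heatsink's own z axis and vertical below 0.1 rad and contact force between the fingers and heatsink below 0.1 N and linear speed of heatsink below 0.02 m/s and angle between the x axis of heatsink and the x axis of tray_oblong, either way round below 0.4 rad), for 0.2 s.
3. the adapter lies flat in its long tray, released (horizontal distance between adapter and tray_long below 0.016 m and z of adapter in the frame of tray_long between 0 and 0.0035 m and angle between adapter's own z axis and vertical below 0.1 rad and contact force between the fingers and adapter below 0.1 N and linear speed of adapter below 0.02 m/s and angle between the x axis of adapter and the x axis of tray_long, either way round below 0.4 rad), for 0.2 s.
At the end, for the whole second after the job is handed in: Fan in square, heat sink in oblong, capacitor in round, adapter in long tray: each flat on the tray floor (underside under 3.5 mm up, tilt under 0.1 rad), centre within 16 mm of the tray's, heat sink and adapter within 0.4 rad of lengthways, released and at rest (under 0.02 m/s) (all of step 1 and all of step 2 and all of step 3 and horizontal distance between capacitor and tray_round below 0.016 m and z of capacitor in the frame of tray_round between 0 and 0.0035 m and angle between capacitor's own z axis and vertical below 0.1 rad and contact force between the fingers and capacitor below 0.1 N and linear speed of capacitor below 0.02 m/s); the robot touches nothing.
It fails at once if a part is dropped: it falls faster than 0.7 m/s (a fall of about 25 mm) without touching the fingers ((linear speed of fan above 0.7 m/s and contact force between the fingers and fan below 0.05 N) or (linear speed of heatsink above 0.7 m/s and contact force between the fingers and heatsink below 0.05 N) or (linear speed of capacitor above 0.7 m/s and contact force between the fingers and capacitor below 0.05 N) or (linear speed of adapter above 0.7 m/s and contact force between the fingers and adapter below 0.05 N)).
It fails at once if the jar or the tape roll is moved more than 30 mm (distance of any of jar, tape from where it was at the start of the episode above 0.03 m).
It also fails if it takes over 128 s, if anything falls off the work surface, if the arm or the gripper's body presses on something with over 40 N, if the wrist force passes 120 N, or if a joint passes its speed limit or range.

## Working session

There is one attempt and no reset: what is moved stays moved. The work goes in short steps, Python scripts to look and compute and a shell command to move; the robot and the scene stay as the last step left them, time stands still between calls to the robot, and variables do not carry over. Pictures are saved under pics/ and viewed, at most 14 in all, crops included, and the job is handed in when it is done.

```bash
ls; mkdir -p pics; cat > h.py <<'E'
import numpy as np, cv2, json
from plant import robot, optics, models
def snap(cam, f=None):
    info=optics.camera_info(cam); rgb,d=optics.read_camera(cam)
    if f: cv2.imwrite('pics/'+f, cv2.cvtColor(rgb,cv2.COLOR_RGB2BGR))
    return info,rgb,d
def world(info,d,mask=None):
    K=np.array(info['camera_matrix']);T=np.linalg.inv(np.array(info['view']))
    v,u=np.nonzero((d>0) if mask is None else (mask&(d>0)))
    z=d[v,u];P=np.stack([(u-K[0,2])/K[0,0]*z,(v-K[1,2])/K[1,1]*z,z],1)
    return P@T[:3,:3].T+T[:3,3],u,v
E
python3 - <<'E'
from h import *
for c in ('top','scene'):
    i,r,d=snap(c,c+'0.png')
    np.savez('/tmp/%s0.npz'%c,r=r,d=d,K=i['camera_matrix'],V=i['view'])
    print(c,np.linalg.inv(np.array(i['view']))[:3,3])
s=robot.read_state();print(s)
E
```

```text
pics
top [ 0.36367389 -0.0054298   1.00666045]
scene [0.97903505 0.36786852 0.96476031]
{'t': 0.1, 'q': array([ 1.24659734e+00,  1.31090562e-01,  1.48916275e+00,  2.51456313e-06,
        1.52298342e+00, -8.53910193e-02]), 'dq': array([-8.17464292e-05, -2.26749422e-03, -2.23058598e-03, -6.19900482e-04,
       -3.96752260e-04, -1.66592509e-03]), 'joint_torque': array([ 2.59638182e-03, -5.61339211e+01, -4.93098986e+01,  7.72876642e-02,
        2.91735894e-02, -8.23626078e-05]), 'tool_pos': array([0.14174637, 0.58252517, 0.23469357]), 'orientation': array([-3.74187905e-01, -3.11888847e+00,  2.52746562e-03]), 'force': array([-0.55043869,  0.31506055, -0.38758271]), 'wrist_torque': array([-0.03704011,  0.01602779,  0.00169602]), 'gripper_force': 0.0, 'opening': 0.09285948204090963}
```

View pics/top0.png

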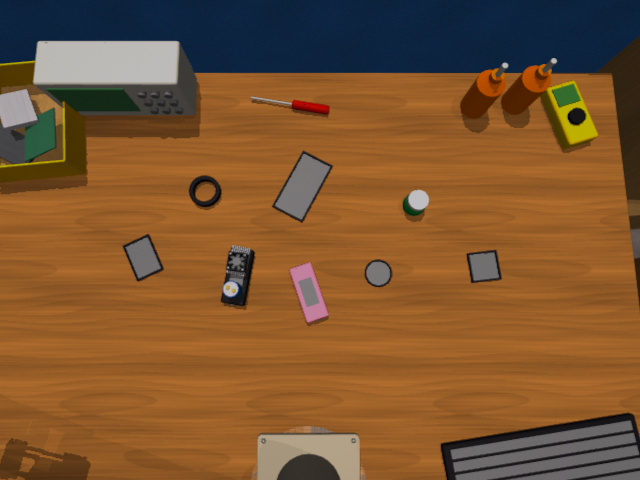

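View pics/scene0.png

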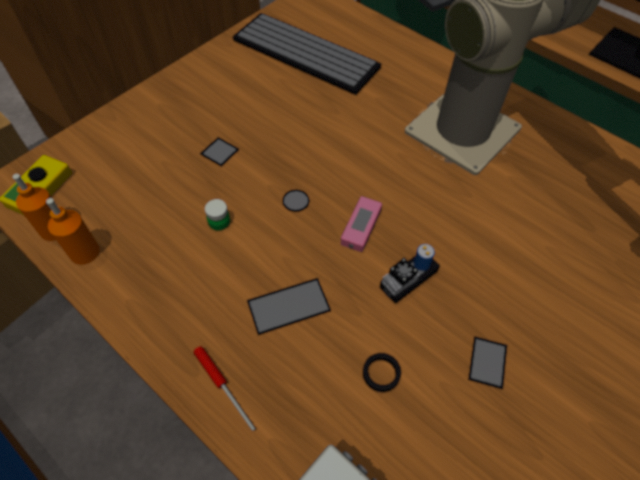

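The top view shows the pile at (238,275), with the fan at (238,262) and the capacitor at (231,289). The trays are oblong (143,257), round (378,273), square (484,266) and long (302,186). The jar is at (416,203) and the tape at (205,191). The only thing that could pass for the adapter is the pink look-alike at (309,293). I choose the black one at (238,275), since it carries the parts.

```bash
cat > m.py <<'E'
from h import *
z=np.load('/tmp/top0.npz');info=dict(camera_matrix=z['K'],view=z['V']);r=z['r'];d=z['d']
H=np.zeros(d.shape+(3,));P,u,v=world(info,d);H[v,u]=P
def rect(pts,name):
    (c,s,a)=cv2.minAreaRect(pts[:,:2].astype(np.float32))
    if s[0]<s[1]: a+=90;s=s[::-1]
    print(name,'c',np.round(c,4),'size',np.round(s,4),'long-axis yaw deg',round((a+90)%180-90,1),'n',len(pts))
sp=r.max(2).astype(int)-r.min(2)
for n,(cu,cv_),R in (('oblong',(143,257),32),('round',(378,273),22),('square',(484,266),25),('long',(302,186),45)):
    m=np.zeros(d.shape,np.uint8);m[cv_-R:cv_+R,cu-R:cu+R]=1
    m=m*((sp<25)&(H[...,2]<.02)).astype(np.uint8)
    k,l,st,_=cv2.connectedComponentsWithStats(m);b=1+np.argmax(st[1:,4]);q=H[l==b];rect(q,n);print('  z',np.median(q[:,2]))
for n,(cu,cv_),R,lo,hi in (('fan',(238,262),14,.066,.08),('cap',(231,289),14,.072,.1),('sink',(238,272),35,.046,.06),('adapter',(238,275),40,.022,.036),('all',(238,275),40,.015,.1)):
    m=np.zeros(d.shape,bool);m[cv_-R:cv_+R,cu-R:cu+R]=1
    q=H[m&(H[...,2]>lo)&(H[...,2]<hi)]
    if len(q)>4: rect(q,n);print('  zmed',np.median(q[:,2]))
for n,(cu,cv_) in (('jar',(416,203)),('tape',(192,191)),('pink',(309,293))): print(n,H[cv_,cu])
i=cv2.resize(r[235:315,205:270],None,fx=7,fy=7,interpolation=cv2.INTER_CUBIC)
cv2.imwrite('pics/crop0.png',i[...,::-1])
E
python3 m.py
```

```text
oblong c [0.2548 0.2179] size [0.6665 0.0733] long-axis yaw deg 34.3 n 1067
  z 0.0037003666951722636
round c [ 0.2372 -0.097 ] size [0.5091 0.0589] long-axis yaw deg -15.6 n 553
  z 0.004125944899252776
square c [ 0.2661 -0.1991] size [0.6586 0.0893] long-axis yaw deg -44.5 n 854
  z 0.004208014561936202
long c [0.375  0.0359] size [0.7425 0.1287] long-axis yaw deg -4.4 n 2108
  z 0.0037409947467007543
fan c [0.4741 0.1528] size [0.0409 0.0399] long-axis yaw deg 82.2 n 295
  zmed 0.0722169327349379
cap c [0.4151 0.1614] size [0.0338 0.0314] long-axis yaw deg -89.5 n 221
  zmed 0.08204382901800278
sink c [0.4541 0.1558] size [0.1122 0.04  ] long-axis yaw deg -11.9 n 225
  zmed 0.053868830691372716
adapter c [0.4459 0.1576] size [0.1253 0.0518] long-axis yaw deg -9.6 n 544
  zmed 0.03098156960836329
all c [0.4466 0.1574] size [0.1284 0.0519] long-axis yaw deg -9.8 n 1422
  zmed 0.05243091941918937
jar [ 0.60390623 -0.23862593  0.05806744]
tape [0.64274362 0.26829174 0.01994134]
pink [ 0.40748139 -0.00158301  0.03365477]
```

View pics/crop0.png

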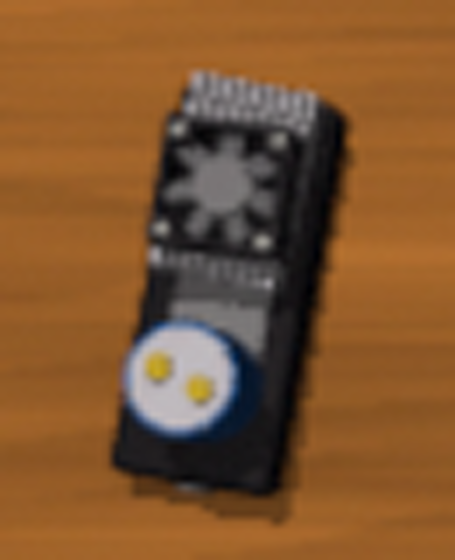

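The crop confirms it: the fan sits on the heat sink, the capacitor is on the near end, and the black adapter is below with its grey label. The tray measurements were spoiled by pixels without depth, so I'll redo those.

```bash
sed -i 's/(H\[...,2\]<.02))/(H[...,2]<.02)\&(d>0))/' m.py
cat >> m.py <<'E'
print('---')
ctr=np.array([.4459,.1576]);a=np.radians(-9.6);ex=np.array([np.cos(a),np.sin(a)])
m=np.zeros(d.shape,bool);m[235:320,200:280]=1
S=H[...,:2]-ctr; along=S@ex
q=H[m&(H[...,2]>.044)&(H[...,2]<.060)&(along>-.005)];rect(q,'sink');
E
python3 m.py
```

```text
oblong c [0.4906 0.3783] size [0.0899 0.0637] long-axis yaw deg 25.4 n 1063
  z 0.0037054265568501332
round c [ 0.4537 -0.1576] size [0.0591 0.0583] long-axis yaw deg 20.1 n 547
  z 0.00414974454209549
square c [ 0.4692 -0.3996] size [0.0669 0.0658] long-axis yaw deg -83.2 n 850
  z 0.004220712739264831
long c [0.6596 0.0137] size [0.1535 0.0789] long-axis yaw deg -27.6 n 2092
  z 0.0037599232721615694
fan c [0.4741 0.1528] size [0.0409 0.0399] long-axis yaw deg 82.2 n 295
  zmed 0.0722169327349379
cap c [0.4151 0.1614] size [0.0338 0.0314] long-axis yaw deg -89.5 n 221
  zmed 0.08204382901800278
sink c [0.4541 0.1558] size [0.1122 0.04  ] long-axis yaw deg -11.9 n 225
  zmed 0.053868830691372716
adapter c [0.4459 0.1576] size [0.1253 0.0518] long-axis yaw deg -9.6 n 544
  zmed 0.03098156960836329
all c [0.4466 0.1574] size [0.1284 0.0519] long-axis yaw deg -9.8 n 1422
  zmed 0.05243091941918937
jar [ 0.60390623 -0.23862593  0.05806744]
tape [0.64274362 0.26829174 0.01994134]
pink [ 0.40748139 -0.00158301  0.03365477]
---
sink c [0.4785 0.1507] size [0.0622 0.04  ] long-axis yaw deg -11.9 n 216
```

```bash
cat > go.py <<'E'
import sys,numpy as np
from scipy.spatial.transform import Rotation as R
from plant import robot
# usage: go.py x y z yawdeg(of tool y, mod 180) ; several quads chain from the same current pose
s=robot.read_state();M=R.from_rotvec(s['orientation']).as_matrix();p=np.array(s['tool_pos'])
Y=np.degrees(np.arctan2(M[1,1],M[0,1]))
print('t',round(s['t'],2),'p',np.round(p,4),'yaw',round(Y,1),'tilt',round(np.degrees(np.arccos(-M[2,2])),2),'q1,q6',np.round(s['q'][[0,5]],2),'open',round(s['opening'],4),'gf',round(s['gripper_force'],1),'F',np.round(s['force'],1))
a=list(map(float,sys.argv[1:]))
for i in range(0,len(a),4):
    t=M.T@(np.array(a[i:i+3])-p); dy=(a[i+3]-Y+90)%180-90
    print(a[i:i+4],'travel',np.round(t,4).tolist(),'spin',round(-np.radians(dy),3))
E
python3 go.py .4741 .1528 .15 82.2 .4741 .1528 .075 82.2
```

```text
t 0.1 p [0.1417 0.5825 0.2347] yaw 76.3 tilt 0.09 q1,q6 [ 1.25 -0.09] open 0.0929 gf 0.0 F [-0.6  0.3 -0.4]
[0.4741, 0.1528, 0.15, 82.2] travel [-0.4246, -0.3388, 0.0852] spin -0.103
[0.4741, 0.1528, 0.075, 82.2] travel [-0.4246, -0.3387, 0.1602] spin -0.103
```

```bash
python3 -m inch '{"travel":[[-0.21,-0.17,0],[-0.21,-0.17,0],[-0.21,-0.17,0],[-0.21,-0.17,0],[-0.21,-0.17,0],[-0.21,-0.17,0],[-0.21,-0.17,0],[-0.21,-0.17,0],[-0.21,-0.17,0],[-0.21,-0.17,0]],"spin":[0,0,0,0,0,0,0,0,0,0]}' 0 20 && python3 -m inch '{"travel":[[-0.2146,-0.169,0.03],[-0.2146,-0.169,0.03],[-0.2146,-0.169,0.03],[-0.2146,-0.169,0.03],[-0.2146,-0.169,0.03],[-0.2146,-0.169,0.03],[-0.2146,-0.169,0.03],[-0.2146,-0.169,0.03],[-0.2146,-0.169,0.03],[-0.2146,-0.169,0.03]],"spin":[-0.1,-0.1,-0.1,-0.1,-0.1,-0.1,-0.1,-0.1,-0.1,-0.1]}'
python3 go.py .4741 .1528 .13 82.2 .4741 .1528 .075 82.2
python3 - <<'E'
from h import *
i,r,d=snap('wrist','w1.png');np.savez('/tmp/w1.npz',r=r,d=d,K=i['camera_matrix'],V=i['view'])
P,u,v=world(i,d)
m=(P[:,2]>.064)&(P[:,2]<.08)&(abs(P[:,0]-.474)<.04)&(abs(P[:,1]-.153)<.04)
print(cv2.minAreaRect(P[m][:,:2].astype(np.float32)),np.median(P[m][:,2]),m.sum())
m=(P[:,2]>.046)&(P[:,2]<.058)&(abs(P[:,0]-.474)<.05)&(abs(P[:,1]-.153)<.04)&(P[:,0]>.44)
print(cv2.minAreaRect(P[m][:,:2].astype(np.float32)),np.median(P[m][:,2]),m.sum())
E
```

```text
t: 0.93
tool_pos: [0.3053, 0.3685, 0.2355]
orientation: [-0.375, -3.119, -0.0]
force: [0.6, 0.2, -0.2]
opening: 0.093
gripper_force: 0.0
t: 1.77
tool_pos: [0.4737, 0.1546, 0.2054]
orientation: [-0.216, -3.133, -0.001]
force: [0.8, -0.5, 0.7]
opening: 0.0931
gripper_force: 0.0
t 1.77 p [0.4737 0.1546 0.2054] yaw 82.1 tilt 0.06 q1,q6 [ 0.21 -1.22] open 0.0931 gf 0.0 F [ 0.8 -0.5  0.7]
[0.4741, 0.1528, 0.13, 82.2] travel [-0.0007, -0.0017, 0.0754] spin -0.002
[0.4741, 0.1528, 0.075, 82.2] travel [-0.0007, -0.0018, 0.1304] spin -0.002
((0.4725235402584076, 0.15165171027183533), (0.04004598781466484, 0.0404728539288044), 82.45623779296875) 0.07130464664355246 1834
((0.47666850686073303, 0.15021207928657532), (0.04021843895316124, 0.06210121884942055), 78.1922378540039) 0.05304611586750707 709
```

View pics/w1.png

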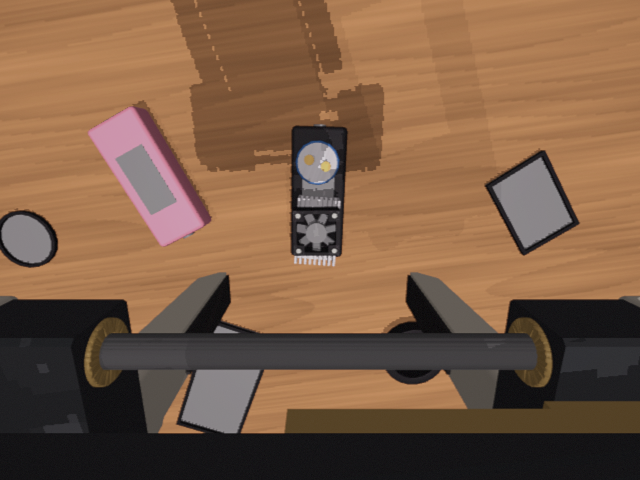

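The wrist view shows the pile centred under the jaws, with the fan at (317,233) and the capacitor at (318,162). It agrees with the top view to 2 mm, so I descend and grip the fan.

```bash
python3 -m inch '{"travel":[[0,-0.0025,0.035],[0,-0.0025,0.07],[0,-0.0025,0.1],[0,-0.0025,0.12],[0,-0.0025,0.1304],[0,-0.0025,0.1304],[0,-0.0025,0.1304]],"spin":[0,0,0,0,0,0,0]}' && python3 go.py && python3 -m inch '{"travel":[[0,0,0],[0,0,0],[0,0,0],[0,0,0],[0,0,0],[0,0,0],[0,0,0],[0,0,0],[0,0,0],[0,0,0]],"spin":[0,0,0,0,0,0,0,0,0,0]}' 1 20 && python3 go.py && python3 -m inch '{"travel":[[0,0,-0.01],[0,0,-0.03],[0,0,-0.06],[0,0,-0.1],[0,0,-0.1],[0,0,-0.1]],"spin":[0,0,0,0,0,0]}'
python3 go.py .4692 -.3996 .175 96.8  .4692 -.3996 .025 96.8
python3 - <<'E'
from h import *
i,r,d=snap('wrist','w2.png')
E
```

```text
t: 2.4
tool_pos: [0.4738, 0.1517, 0.0758]
orientation: [0.215, 3.134, 0.0]
force: [-0.3, -0.1, -0.1]
opening: 0.0931
gripper_force: 0.0
t 2.4 p [0.4738 0.1517 0.0758] yaw 82.1 tilt 0.01 q1,q6 [ 0.21 -1.23] open 0.0931 gf 0.0 F [-0.3 -0.1 -0.1]
t: 3.23
tool_pos: [0.4739, 0.1507, 0.0752]
orientation: [-0.218, -3.134, -0.0]
force: [-0.1, 0.5, 0.4]
opening: 0.0398
gripper_force: 20.0
t 3.23 p [0.4739 0.1507 0.0752] yaw 82.0 tilt 0.0 q1,q6 [ 0.2  -1.23] open 0.0398 gf 20.0 F [-0.1  0.5  0.4]
t: 3.73
tool_pos: [0.4762, 0.1512, 0.1792]
orientation: [0.217, 3.128, 0.003]
force: [0.1, -1.0, -1.0]
opening: 0.0398
gripper_force: 20.0
t 3.73 p [0.4762 0.1512 0.1792] yaw 82.1 tilt 0.39 q1,q6 [ 0.2  -1.23] open 0.0398 gf 20.0 F [ 0.1 -1.  -1. ]
[0.4692, -0.3996, 0.175, 96.8] travel [-0.0692, -0.5465, 0.0034] spin -0.257
[0.4692, -0.3996, 0.025, 96.8] travel [-0.0683, -0.5468, 0.1534] spin -0.257
```

View pics/w2.png

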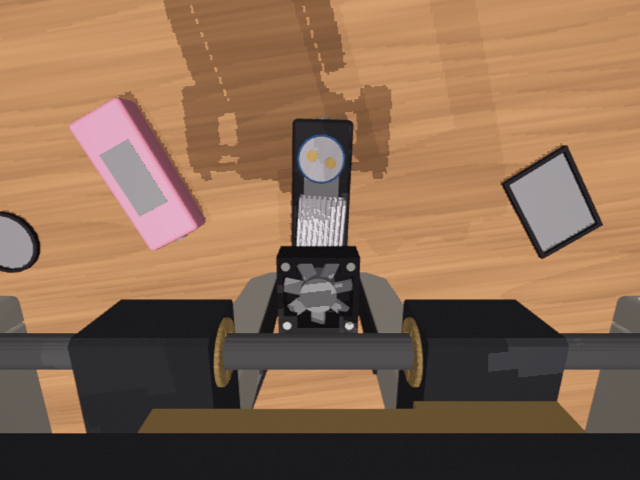

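The fan is held at (318,285) and the heat sink still stands on the adapter. Next I carry the fan to the square tray.

```bash
python3 -m inch '{"travel":[[-0.003,-0.02,0],[-0.007,-0.055,0],[-0.012,-0.095,0],[-0.017,-0.135,0],[-0.022,-0.175,0],[-0.027,-0.215,0],[-0.032,-0.255,0],[-0.036,-0.285,0],[-0.038,-0.3,0],[-0.038,-0.3,0]],"spin":[0,0,0,0,0,0,0,0,0,0]}' && python3 -m inch '{"travel":[[-0.004,-0.02,0],[-0.008,-0.055,0],[-0.013,-0.095,0],[-0.018,-0.135,0],[-0.023,-0.175,0],[-0.028,-0.21,0],[-0.031,-0.235,0],[-0.031,-0.246,0],[-0.031,-0.246,0],[-0.031,-0.246,0]],"spin":[-0.03,-0.06,-0.1,-0.15,-0.2,-0.24,-0.257,-0.257,-0.257,-0.257]}'
python3 go.py .4692 -.3996 .06 96.8  .4692 -.3996 .025 96.8
python3 - <<'E'
from h import *
i,r,d=snap('wrist')
P,u,v=world(i,d);m=(P[:,2]<.012)&(abs(P[:,0]-.469)<.06)&(abs(P[:,1]+.4)<.06)
c=r[v,u].astype(int);m&=(c.max(1)-c.min(1)<25)
print(cv2.minAreaRect(P[m][:,:2].astype(np.float32)),np.median(P[m][:,2]),m.sum())
E
```

```text
t: 4.62
tool_pos: [0.4687, -0.1544, 0.1736]
orientation: [-0.223, -3.131, -0.0]
force: [0.1, 0.8, -0.6]
opening: 0.0397
gripper_force: 20.0
t: 5.45
tool_pos: [0.4666, -0.3981, 0.174]
orientation: [0.184, -3.135, -0.004]
force: [1.1, 0.6, 0.6]
opening: 0.0396
gripper_force: 20.0
t 5.45 p [ 0.4666 -0.3981  0.174 ] yaw 96.7 tilt 0.15 q1,q6 [-0.79 -2.48] open 0.0396 gf 20.0 F [1.1 0.6 0.6]
[0.4692, -0.3996, 0.06, 96.8] travel [-0.0026, -0.0021, 0.114] spin -0.001
[0.4692, -0.3996, 0.025, 96.8] travel [-0.0026, -0.0022, 0.149] spin -0.001
((0.46176156401634216, -0.4028109908103943), (0.053459517657756805, 0.06661733239889145), 6.7645463943481445) 0.0023726614166916793 3741
```

```bash
python3 -m inch '{"travel":[[-0.0026,-0.002,0.03],[-0.0026,-0.002,0.07],[-0.0026,-0.002,0.1],[-0.0026,-0.002,0.125],[-0.0026,-0.002,0.138],[-0.0026,-0.002,0.144],[-0.0026,-0.002,0.147],[-0.0026,-0.002,0.1485],[-0.0026,-0.002,0.1485],[-0.0026,-0.002,0.1485]],"spin":[0,0,0,0,0,0,0,0,0,0]}'; python3 go.py .4692 -.3996 .025 96.8
```

```text
t: 6.33
tool_pos: [0.4706, -0.4022, 0.0287]
orientation: [-0.186, 3.134, -0.003]
force: [0.2, -0.4, -0.5]
opening: 0.04
gripper_force: 20.0
t 6.33 p [ 0.4706 -0.4022  0.0287] yaw 96.8 tilt 0.17 q1,q6 [-0.79 -2.48] open 0.04 gf 20.0 F [ 0.2 -0.4 -0.5]
[0.4692, -0.3996, 0.025, 96.8] travel [0.0011, 0.0027, 0.0037] spin -0.0
```

```bash
python3 -m inch '{"travel":[[0.001,0.002,0.001],[0.001,0.002,0.002],[0.001,0.002,0.003],[0.001,0.002,0.003],[0.001,0.002,0.003],[0.001,0.002,0.003]],"spin":[0,0,0,0,0,0]}'; python3 go.py .4692 -.3996 .025 96.8
```

```text
t: 6.83
tool_pos: [0.4686, -0.3998, 0.0252]
orientation: [-0.185, 3.136, -0.001]
force: [-3.5, 3.6, 8.8]
opening: 0.0398
gripper_force: 20.0
t 6.83 p [ 0.4686 -0.3998  0.0252] yaw 96.8 tilt 0.05 q1,q6 [-0.79 -2.48] open 0.0398 gf 20.0 F [-3.5  3.6  8.8]
[0.4692, -0.3996, 0.025, 96.8] travel [-0.0006, 0.0001, 0.0002] spin -0.001
```

```bash
python3 -m inch '{"travel":[[0,0,0],[0,0,0],[0,0,0],[0,0,0],[0,0,0],[0,0,-0.01],[0,0,-0.05],[0,0,-0.09],[0,0,-0.13],[0,0,-0.16]],"spin":[0,0,0,0,0,0,0,0,0,0]}' 0 20
python3 -m inch '{"travel":[[0.04,0.12,0],[0.08,0.24,0],[0.1,0.3,0],[0.1,0.3,0],[0.1,0.3,0],[0.1,0.3,0],[0.1,0.3,0],[0.1,0.3,0],[0.1,0.3,0],[0.1,0.3,0]],"spin":[0.2,0.26,0.3,0.3,0.3,0.3,0.3,0.3,0.3,0.3]}'
python3 go.py .4767 .1502 .2 78.2
python3 - <<'E'
from h import *
i,r,d=snap('top')
P,u,v=world(i,d);m=(P[:,2]<.04)&(P[:,2]>.015)&(abs(P[:,0]-.469)<.06)&(abs(P[:,1]+.4)<.06)
print(cv2.minAreaRect(P[m][:,:2].astype(np.float32)),np.median(P[m][:,2]),m.sum())
E
```

```text
t: 7.67
tool_pos: [0.4689, -0.4, 0.1885]
orientation: [-0.185, 3.134, -0.004]
force: [0.4, -1.4, 1.0]
opening: 0.0923
gripper_force: 0.0
t: 8.5
tool_pos: [0.3338, -0.1127, 0.1847]
orientation: [0.282, 3.126, -0.002]
force: [0.4, -0.8, -0.3]
opening: 0.0932
gripper_force: 0.0
t 8.5 p [ 0.3338 -0.1127  0.1847] yaw 79.7 tilt 0.16 q1,q6 [-0.47 -1.86] open 0.0932 gf 0.0 F [ 0.4 -0.8 -0.3]
[0.4767, 0.1502, 0.2, 78.2] travel [-0.0937, 0.2842, -0.0153] spin 0.026
((0.4678517282009125, -0.39987650513648987), (0.04001237079501152, 0.04242074117064476), 6.841772556304932) 0.022048172521894727 297
```

The fan lies flat in the square tray: its centre is within 2 mm of the tray's and its top is at 22 mm. Next is the heat sink.

```bash
python3 -m inch '{"travel":[[-0.094,0.284,-0.015],[-0.094,0.284,-0.015],[-0.094,0.284,-0.015],[-0.094,0.284,-0.015],[-0.094,0.284,-0.015],[-0.094,0.284,-0.015],[-0.094,0.284,-0.015],[-0.094,0.284,-0.015],[-0.094,0.284,-0.015],[-0.094,0.284,-0.015]],"spin":[0.026,0.026,0.026,0.026,0.026,0.026,0.026,0.026,0.026,0.026]}'
cat > pile.py <<'E'
from h import *
i,r,d=snap('wrist','w3.png')
P,u,v=world(i,d)
def R(lo,hi,x0,x1,n):
    m=(P[:,2]>lo)&(P[:,2]<hi)&(P[:,0]>x0)&(P[:,0]<x1)&(P[:,1]>.11)&(P[:,1]<.2)
    if m.sum()>4: print(n,cv2.minAreaRect(P[m][:,:2].astype(np.float32)),np.median(P[m][:,2]),m.sum())
R(.046,.058,.44,.55,'sink');R(.075,.09,.36,.45,'cap');R(.022,.035,.36,.55,'adapter')
E
python3 pile.py; python3 go.py .4767 .1502 .053 78.2
```

```text
t: 9.38
tool_pos: [0.4777, 0.1482, 0.198]
orientation: [-0.325, -3.123, 0.002]
force: [-0.8, 0.1, -1.0]
opening: 0.093
gripper_force: 0.0
sink ((0.4769713878631592, 0.1513649821281433), (0.037913449108600616, 0.062341995537281036), 78.33965301513672) 0.052067190080899106 1381
cap ((0.413597047328949, 0.16074347496032715), (0.03440287336707115, 0.03386823832988739), 35.249332427978516) 0.0806756676723093 1612
adapter ((0.4452807903289795, 0.15672682225704193), (0.05212254822254181, 0.12653113901615143), 80.51014709472656) 0.03007831598516239 3624
t 9.43 p [0.4775 0.1477 0.1982] yaw 78.0 tilt 0.09 q1,q6 [ 0.2  -1.16] open 0.093 gf 0.0 F [ 0.9  0.3 -0.1]
[0.4767, 0.1502, 0.053, 78.2] travel [0.0011, 0.0025, 0.1452] spin -0.003
```

```bash
python3 -m inch '{"travel":[[0.001,0.003,0.035],[0.001,0.003,0.075],[0.001,0.003,0.11],[0.001,0.003,0.135],[0.001,0.003,0.145],[0.001,0.003,0.145],[0.001,0.003,0.145]],"spin":[0,0,0,0,0,0,0]}' && python3 go.py && python3 -m inch '{"travel":[[0,0,0],[0,0,0],[0,0,0],[0,0,0],[0,0,0],[0,0,0],[0,0,0],[0,0,0],[0,0,0],[0,0,0]],"spin":[0,0,0,0,0,0,0,0,0,0]}' 1 30 && python3 go.py && python3 -m inch '{"travel":[[0,0,-0.01],[0,0,-0.03],[0,0,-0.06],[0,0,-0.1],[0,0,-0.13],[0,0,-0.13],[0,0,-0.13]],"spin":[0,0,0,0,0,0,0]}'
python3 go.py .4906 .3783 .18 115.4  .4906 .3783 .025 115.4
python3 - <<'E'
from h import *
i,r,d=snap('wrist','w4.png')
E
```

```text
t: 10.02
tool_pos: [0.4775, 0.1512, 0.0547]
orientation: [0.328, 3.124, -0.0]
force: [0.9, -0.6, -0.3]
opening: 0.0927
gripper_force: 0.0
t 10.02 p [0.4775 0.1512 0.0547] yaw 78.0 tilt 0.03 q1,q6 [ 0.2  -1.16] open 0.0927 gf 0.0 F [ 0.9 -0.6 -0.3]
t: 10.85
tool_pos: [0.477, 0.1522, 0.0536]
orientation: [-0.326, -3.124, 0.0]
force: [0.7, 0.4, 0.2]
opening: 0.0374
gripper_force: 30.0
t 10.85 p [0.477  0.1522 0.0536] yaw 78.1 tilt 0.02 q1,q6 [ 0.21 -1.16] open 0.0374 gf 30.0 F [0.7 0.4 0.2]
t: 11.43
tool_pos: [0.4788, 0.1525, 0.1869]
orientation: [0.325, 3.119, 0.003]
force: [0.0, 1.2, -1.0]
opening: 0.0376
gripper_force: 30.0
t 11.43 p [0.4788 0.1525 0.1869] yaw 78.1 tilt 0.32 q1,q6 [ 0.21 -1.16] open 0.0376 gf 30.0 F [ 0.   1.2 -1. ]
[0.4906, 0.3783, 0.18, 115.4] travel [0.035, 0.2233, 0.0072] spin -0.651
[0.4906, 0.3783, 0.025, 115.4] travel [0.0358, 0.223, 0.1622] spin -0.651
```

View pics/w4.png

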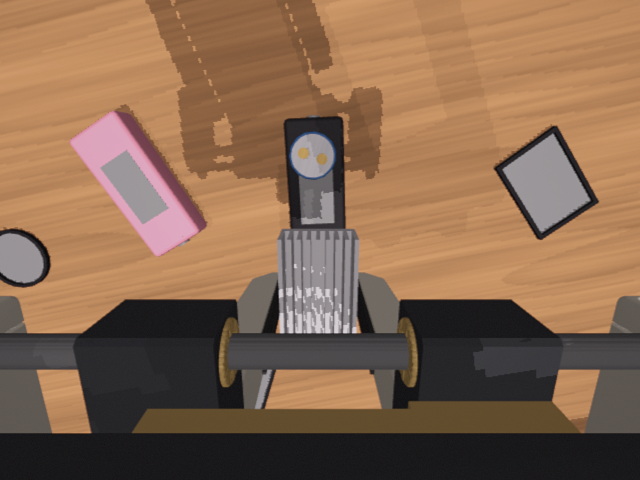

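The heat sink is held at (318,280), and the capacitor at (313,156) still stands on the adapter. Next is the oblong tray.

```bash
python3 -m inch '{"travel":[[0.003,0.015,0],[0.008,0.045,0],[0.014,0.08,0.002],[0.02,0.115,0.003],[0.026,0.15,0.005],[0.031,0.185,0.006],[0.035,0.21,0.007],[0.035,0.223,0.007],[0.035,0.223,0.007],[0.035,0.223,0.007]],"spin":[-0.04,-0.12,-0.22,-0.32,-0.42,-0.52,-0.6,-0.651,-0.651,-0.651]}'
python3 go.py .4906 .3783 .18 115.4  .4906 .3783 .025 115.4
python3 - <<'E'
from h import *
i,r,d=snap('top')
P,u,v=world(i,d);m=(P[:,2]>.1)&(P[:,2]<.2)&(abs(P[:,0]-.49)<.08)&(abs(P[:,1]-.378)<.08)
i,r,d=snap('wrist')
P,u,v=world(i,d);m=(P[:,2]<.012)&(P[:,2]>-.01)&(abs(P[:,0]-.49)<.06)&(abs(P[:,1]-.378)<.06)
c=r[v,u].astype(int);m&=(c.max(1)-c.min(1)<25)
print(cv2.minAreaRect(P[m][:,:2].astype(np.float32)),np.median(P[m][:,2]),m.sum())
m=(P[:,2]<.21)&(P[:,2]>.12)&(abs(P[:,0]-.49)<.06)&(abs(P[:,1]-.378)<.06)
Q=P[m];print(np.median(Q,0),Q.min(0),Q.max(0))
E
```

```text
t: 12.32
tool_pos: [0.4876, 0.3772, 0.1743]
orientation: [0.689, -3.061, 0.003]
force: [-0.1, 0.5, -0.7]
opening: 0.0379
gripper_force: 30.0
t 12.32 p [0.4876 0.3772 0.1743] yaw 115.4 tilt 0.24 q1,q6 [ 0.58 -1.44] open 0.0379 gf 30.0 F [-0.1  0.5 -0.7]
[0.4906, 0.3783, 0.18, 115.4] travel [-0.0032, -0.0003, -0.0057] spin -0.0
[0.4906, 0.3783, 0.025, 115.4] travel [-0.0038, -0.0001, 0.1493] spin -0.0
((0.4700620174407959, 0.36787891387939453), (0.04626244306564331, 0.0627109631896019), 25.356626510620117) 0.0023752595153452294 3123
[0.48083491 0.37208552 0.17286286] [0.45167605 0.34054343 0.15163001] [0.51946021 0.4025803  0.20997371]
```

```bash
python3 -m inch '{"travel":[[-0.003,0,0.03],[-0.003,0,0.07],[-0.003,0,0.1],[-0.003,0,0.125],[-0.003,0,0.138],[-0.003,0,0.143],[-0.003,0,0.145],[-0.003,0,0.145],[-0.003,0,0.145],[-0.003,0,0.145]],"spin":[0,0,0,0,0,0,0,0,0,0]}'; python3 go.py .4902 .378 .0255 115.4
```

```text
t: 13.25
tool_pos: [0.4929, 0.3797, 0.0339]
orientation: [-0.689, 3.062, 0.002]
force: [0.4, 0.1, -0.4]
opening: 0.0378
gripper_force: 30.0
t 13.25 p [0.4929 0.3797 0.0339] yaw 115.4 tilt 0.19 q1,q6 [ 0.57 -1.44] open 0.0378 gf 30.0 F [ 0.4  0.1 -0.4]
[0.4902, 0.378, 0.0255, 115.4] travel [0.0032, -0.0004, 0.0084] spin -0.0
```

```bash
python3 -m inch '{"travel":[[0.001,0,0.002],[0.002,0,0.004],[0.002,0,0.0055],[0.002,0,0.0065],[0.002,0,0.0065],[0.002,0,0.0065]],"spin":[0,0,0,0,0,0]}'; python3 go.py .4902 .378 .0255 115.4
```

```text
t: 13.75
tool_pos: [0.4896, 0.3781, 0.0257]
orientation: [0.691, -3.065, 0.0]
force: [-3.7, -2.0, 5.7]
opening: 0.0379
gripper_force: 30.0
t 13.75 p [0.4896 0.3781 0.0257] yaw 115.4 tilt 0.01 q1,q6 [ 0.57 -1.44] open 0.0379 gf 30.0 F [-3.7 -2.   5.7]
[0.4902, 0.378, 0.0255, 115.4] travel [-0.0005, -0.0003, 0.0002] spin -0.0
```

```bash
python3 -m inch '{"travel":[[0,0,0],[0,0,0],[0,0,0],[0,0,0],[0,0,0],[0,0,-0.01],[0,0,-0.05],[0,0,-0.09],[0,0,-0.13],[0,0,-0.17]],"spin":[0,0,0,0,0,0,0,0,0,0]}' 0 30
python3 go.py .4136 .1607 .2 80.4
```

```text
t: 14.58
tool_pos: [0.4894, 0.3778, 0.1978]
orientation: [-0.69, 3.065, 0.0]
force: [0.6, -0.3, 0.2]
opening: 0.0923
gripper_force: 0.0
t 14.58 p [0.4894 0.3778 0.1978] yaw 115.4 tilt 0.01 q1,q6 [ 0.57 -1.44] open 0.0923 gf 0.0 F [ 0.6 -0.3  0.2]
[0.4136, 0.1607, 0.2, 80.4] travel [0.1616, -0.1636, -0.0022] spin 0.611
```

```bash
python3 -m inch '{"travel":[[0.162,-0.164,-0.002],[0.162,-0.164,-0.002],[0.162,-0.164,-0.002],[0.162,-0.164,-0.002],[0.162,-0.164,-0.002],[0.162,-0.164,-0.002],[0.162,-0.164,-0.002],[0.162,-0.164,-0.002],[0.162,-0.164,-0.002],[0.162,-0.164,-0.002]],"spin":[0.12,0.24,0.36,0.48,0.6,0.611,0.611,0.611,0.611,0.611]}'
python3 pile.py;python3 go.py .4136 .1607 .062 80.4
python3 - <<'E'
from h import *
i,r,d=snap('top')
P,u,v=world(i,d);m=(P[:,2]<.04)&(P[:,2]>.015)&(abs(P[:,0]-.49)<.06)&(abs(P[:,1]-.378)<.06)
print(cv2.minAreaRect(P[m][:,:2].astype(np.float32)),np.median(P[m][:,2]),m.sum())
E
```

```text
t: 15.42
tool_pos: [0.4141, 0.1613, 0.1977]
orientation: [0.261, 3.13, 0.001]
force: [-0.4, -0.3, -0.7]
opening: 0.0931
gripper_force: 0.0
cap ((0.4133148789405823, 0.16082146763801575), (0.03365267813205719, 0.03390127792954445), 80.40286254882812) 0.08076515692060057 1370
adapter ((0.44445639848709106, 0.15679308772087097), (0.05203083157539368, 0.12611497938632965), 80.46295928955078) 0.03009873904579255 4660
t 15.47 p [0.414  0.1613 0.1974] yaw 80.5 tilt 0.02 q1,q6 [ 0.26 -1.15] open 0.0931 gf 0.0 F [-0.1 -0.9 -0.7]
[0.4136, 0.1607, 0.062, 80.4] travel [0.0003, -0.0007, 0.1354] spin 0.001
((0.0, 0.0), (0.0, 0.0), 0.0) nan 0
  return _methods._mean(a, axis=axis, dtype=dtype,
  ret = ret.dtype.type(ret / rcount)
```

The top camera gives no heat sink points, probably because the arm is in the way. I'll recheck from the round tray and grip the capacitor now.

```bash
python3 -m inch '{"travel":[[0,-0.0005,0.035],[0,-0.0005,0.075],[0,-0.0005,0.105],[0,-0.0005,0.127],[0,-0.0005,0.135],[0,-0.0005,0.135],[0,-0.0005,0.135]],"spin":[0,0,0,0,0,0,0]}' && python3 -m inch '{"travel":[[0,0,0],[0,0,0],[0,0,0],[0,0,0],[0,0,0],[0,0,0],[0,0,0],[0,0,0],[0,0,0],[0,0,0]],"spin":[0,0,0,0,0,0,0,0,0,0]}' 1 25 && python3 go.py && python3 -m inch '{"travel":[[0,0,-0.01],[0,0,-0.03],[0,0,-0.06],[0,0,-0.1],[0,0,-0.13],[0,0,-0.13],[0,0,-0.13]],"spin":[0,0,0,0,0,0,0]}'
python3 go.py .4537 -.1576 .19 80.4  .4537 -.1576 .034 80.4
```

```text
t: 16.1
tool_pos: [0.4139, 0.1604, 0.0628]
orientation: [-0.262, -3.13, 0.0]
force: [0.0, 0.5, 0.7]
opening: 0.093
gripper_force: 0.0
t: 16.93
tool_pos: [0.4136, 0.16, 0.0622]
orientation: [-0.263, -3.131, -0.0]
force: [1.3, 0.5, -0.4]
opening: 0.0342
gripper_force: 25.0
t 16.93 p [0.4136 0.16   0.0622] yaw 80.4 tilt 0.01 q1,q6 [ 0.25 -1.15] open 0.0342 gf 25.0 F [ 1.3  0.5 -0.4]
t: 17.52
tool_pos: [0.4152, 0.1603, 0.1952]
orientation: [0.263, 3.126, 0.003]
force: [-0.4, -0.6, -0.8]
opening: 0.0346
gripper_force: 25.0
t 17.52 p [0.4152 0.1603 0.1952] yaw 80.4 tilt 0.31 q1,q6 [ 0.25 -1.15] open 0.0346 gf 25.0 F [-0.4 -0.6 -0.8]
[0.4537, -0.1576, 0.19, 80.4] travel [-0.091, -0.307, 0.005] spin -0.0
[0.4537, -0.1576, 0.034, 80.4] travel [-0.0903, -0.3074, 0.161] spin -0.0
```

```bash
python3 -m inch '{"travel":[[-0.005,-0.018,0],[-0.015,-0.05,0],[-0.026,-0.088,0],[-0.037,-0.126,0],[-0.048,-0.164,0],[-0.06,-0.202,0],[-0.071,-0.24,0],[-0.082,-0.275,0],[-0.089,-0.298,0.003],[-0.091,-0.307,0.005]],"spin":[0,0,0,0,0,0,0,0,0,0]}'
python3 -m inch '{"travel":[[0,0,0],[0,0,0]],"spin":[0,0]}'
python3 go.py .4537 -.1576 .034 80.4
python3 - <<'E'
from h import *
i,r,d=snap('top','t5.png')
P,u,v=world(i,d);m=(P[:,2]<.04)&(P[:,2]>.015)&(abs(P[:,0]-.49)<.06)&(abs(P[:,1]-.378)<.06)
print(cv2.minAreaRect(P[m][:,:2].astype(np.float32)),np.median(P[m][:,2]),m.sum())
i,r,d=snap('wrist','w5.png')
P,u,v=world(i,d);m=(P[:,2]<.012)&(P[:,2]>-.01)&(abs(P[:,0]-.454)<.05)&(abs(P[:,1]+.158)<.05)
c=r[v,u].astype(int);m&=(c.max(1)-c.min(1)<25)
print(cv2.minEnclosingCircle(P[m][:,:2].astype(np.float32)),np.median(P[m][:,2]),m.sum())
E
```

```text
t: 18.35
tool_pos: [0.4511, -0.1609, 0.1855]
orientation: [-0.268, -3.128, 0.0]
force: [-0.4, 0.4, -0.4]
opening: 0.0347
gripper_force: 25.0
t: 18.52
tool_pos: [0.4512, -0.1571, 0.1859]
orientation: [-0.265, -3.128, -0.002]
force: [-0.7, 0.2, -1.5]
opening: 0.0346
gripper_force: 25.0
t 18.52 p [ 0.4512 -0.1571  0.1859] yaw 80.3 tilt 0.18 q1,q6 [-0.44 -1.85] open 0.0346 gf 25.0 F [-0.7  0.2 -1.5]
[0.4537, -0.1576, 0.034, 80.4] travel [-0.003, -0.0002, 0.1519] spin -0.001
((0.49163758754730225, 0.37731945514678955), (0.06282355636358261, 0.03950350359082222), 25.353239059448242) 0.023254950044466427 504
((0.4531298279762268, -0.15997380018234253), 0.03107796609401703) 0.0024097047676520378 2802
```

View pics/w5.png

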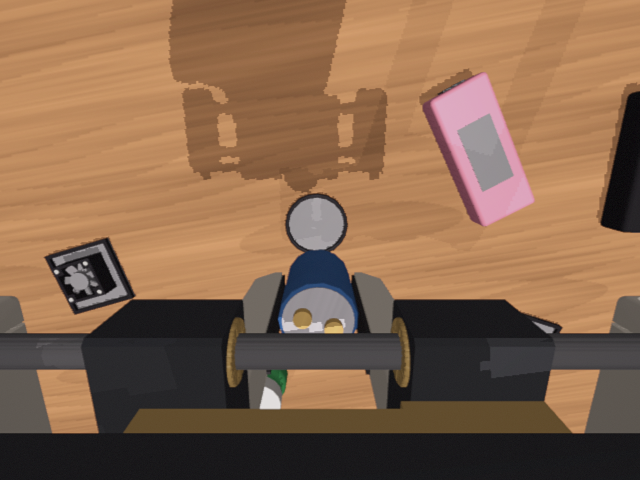

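The heat sink is centred in its tray with its top at 23 mm. The capacitor is held at (318,300) above the round tray at (316,223). The fan is in its tray at (88,275). I lower the capacitor now.

```bash
python3 -m inch '{"travel":[[-0.001,-0.001,0.03],[-0.001,-0.001,0.07],[0,-0.001,0.1],[0,-0.001,0.125],[0,-0.001,0.138],[0,-0.001,0.143],[0,-0.001,0.145],[0,-0.001,0.145],[0,-0.001,0.145],[0,-0.001,0.145]],"spin":[0,0,0,0,0,0,0,0,0,0]}'; python3 go.py .4534 -.159 .034 80.4
```

```text
t: 19.45
tool_pos: [0.4531, -0.1593, 0.0438]
orientation: [0.262, 3.128, -0.001]
force: [0.4, 0.6, -1.1]
opening: 0.0345
gripper_force: 25.0
t 19.45 p [ 0.4531 -0.1593  0.0438] yaw 80.4 tilt 0.15 q1,q6 [-0.44 -1.85] open 0.0345 gf 25.0 F [ 0.4  0.6 -1.1]
[0.4534, -0.159, 0.034, 80.4] travel [-0.0002, 0.0003, 0.0098] spin 0.0
```

```bash
python3 -m inch '{"travel":[[0,0,0.003],[0,0,0.005],[0,0,0.0065],[0,0,0.0075],[0,0,0.0075],[0,0,0.0075]],"spin":[0,0,0,0,0,0]}'; python3 go.py .4534 -.159 .034 80.4
```

```text
t: 19.95
tool_pos: [0.4518, -0.159, 0.0346]
orientation: [-0.263, -3.13, -0.0]
force: [-0.1, 0.2, -0.9]
opening: 0.0346
gripper_force: 25.0
t 19.95 p [ 0.4518 -0.159   0.0346] yaw 80.4 tilt 0.02 q1,q6 [-0.45 -1.85] open 0.0346 gf 25.0 F [-0.1  0.2 -0.9]
[0.4534, -0.159, 0.034, 80.4] travel [-0.0016, 0.0002, 0.0006] spin -0.0
```

```bash
python3 -m inch '{"travel":[[-0.001,0,0.0003],[-0.001,0,0.0006],[-0.001,0,0.0009],[-0.001,0,0.0009],[-0.001,0,0.0009]],"spin":[0,0,0,0,0]}'; python3 go.py .4534 -.159 .034 80.4
```

```text
t: 20.37
tool_pos: [0.4531, -0.1592, 0.0342]
orientation: [0.263, 3.13, -0.0]
force: [-2.2, 0.4, 4.1]
opening: 0.0347
gripper_force: 25.0
t 20.37 p [ 0.4531 -0.1592  0.0342] yaw 80.4 tilt 0.03 q1,q6 [-0.44 -1.85] open 0.0347 gf 25.0 F [-2.2  0.4  4.1]
[0.4534, -0.159, 0.034, 80.4] travel [-0.0002, 0.0003, 0.0002] spin -0.0
```

```bash
python3 -m inch '{"travel":[[0,0,0],[0,0,0],[0,0,0],[0,0,0],[0,0,0],[0,0,-0.01],[0,0,-0.05],[0,0,-0.09],[0,0,-0.13],[0,0,-0.17]],"spin":[0,0,0,0,0,0,0,0,0,0]}' 0 25
python3 -m inch '{"travel":[[0.062,0.31,0],[0.062,0.31,0],[0.062,0.31,0],[0.062,0.31,0],[0.062,0.31,0],[0.062,0.31,0],[0.062,0.31,0],[0.062,0.31,0],[0.062,0.31,0],[0.062,0.31,0]],"spin":[0,0,0,0,0,0,0,0,0,0]}'
python3 pile.py;python3 go.py .4446 .1568 .028 80.5
python3 - <<'E'
from h import *
i,r,d=snap('top')
P,u,v=world(i,d);m=(P[:,2]<.1)&(P[:,2]>.04)&(abs(P[:,0]-.454)<.05)&(abs(P[:,1]+.158)<.05)
print(cv2.minAreaRect(P[m][:,:2].astype(np.float32)),np.median(P[m],0),m.sum())
E
```

```text
t: 21.2
tool_pos: [0.4524, -0.1589, 0.2064]
orientation: [0.263, 3.13, -0.0]
force: [-0.0, -0.1, -0.1]
opening: 0.0923
gripper_force: 0.0
t: 22.03
tool_pos: [0.4432, 0.1581, 0.2044]
orientation: [0.258, 3.131, -0.0]
force: [0.0, -0.8, 0.3]
opening: 0.0927
gripper_force: 0.0
adapter ((0.44452571868896484, 0.15683411061763763), (0.05207179859280586, 0.12680235505104065), 80.55390167236328) 0.03013494599205807 6545
t 22.08 p [0.4434 0.157  0.2043] yaw 80.5 tilt 0.03 q1,q6 [ 0.23 -1.17] open 0.0928 gf 0.0 F [-0.2 -0.5  0.6]
[0.4446, 0.1568, 0.028, 80.5] travel [-0.0012, 0.0001, 0.1763] spin -0.0
((0.454086035490036, -0.15906040370464325), (0.033010900020599365, 0.034392572939395905), 88.71800994873047) [ 0.45354812 -0.15818019  0.05397274] 207
```

The capacitor stands in the round tray, within 2 mm of its centre. The adapter is last.

```bash
python3 -m inch '{"travel":[[-0.001,0,0.035],[-0.001,0,0.075],[-0.001,0,0.11],[-0.001,0,0.14],[-0.001,0,0.16],[-0.001,0,0.17],[-0.001,0,0.1755],[-0.001,0,0.1755],[-0.001,0,0.1755]],"spin":[0,0,0,0,0,0,0,0,0]}' && python3 go.py && python3 -m inch '{"travel":[[0,0,0],[0,0,0],[0,0,0],[0,0,0],[0,0,0],[0,0,0],[0,0,0],[0,0,0],[0,0,0],[0,0,0]],"spin":[0,0,0,0,0,0,0,0,0,0]}' 1 50 && python3 go.py && python3 -m inch '{"travel":[[0,0,-0.01],[0,0,-0.03],[0,0,-0.06],[0,0,-0.09],[0,0,-0.12],[0,0,-0.13],[0,0,-0.13]],"spin":[0,0,0,0,0,0,0]}'
python3 go.py .6596 .0137 .15 62.4  .6596 .0137 .03 62.4
python3 - <<'E'
from h import *
i,r,d=snap('wrist','w6.png')
E
```

```text
t: 22.88
tool_pos: [0.4457, 0.1564, 0.0296]
orientation: [0.264, 3.129, 0.001]
force: [0.2, -0.5, 0.8]
opening: 0.0929
gripper_force: 0.0
t 22.88 p [0.4457 0.1564 0.0296] yaw 80.3 tilt 0.1 q1,q6 [ 0.23 -1.17] open 0.0929 gf 0.0 F [ 0.2 -0.5  0.8]
t: 23.72
tool_pos: [0.4446, 0.1569, 0.0285]
orientation: [0.263, 3.13, 0.001]
force: [-0.8, 2.4, 1.4]
opening: 0.0514
gripper_force: 50.0
t 23.72 p [0.4446 0.1569 0.0285] yaw 80.4 tilt 0.02 q1,q6 [ 0.23 -1.17] open 0.0514 gf 50.0 F [-0.8  2.4  1.4]
t: 24.3
tool_pos: [0.4465, 0.157, 0.1616]
orientation: [0.263, 3.125, 0.002]
force: [0.6, 0.5, -3.3]
opening: 0.0518
gripper_force: 50.0
t 24.3 p [0.4465 0.157  0.1616] yaw 80.4 tilt 0.33 q1,q6 [ 0.23 -1.17] open 0.0518 gf 50.0 F [ 0.6  0.5 -3.3]
[0.6596, 0.0137, 0.15, 62.4] travel [-0.234, -0.1057, 0.0126] spin 0.314
[0.6596, 0.0137, 0.03, 62.4] travel [-0.2334, -0.106, 0.1326] spin 0.314
```

View pics/w6.png

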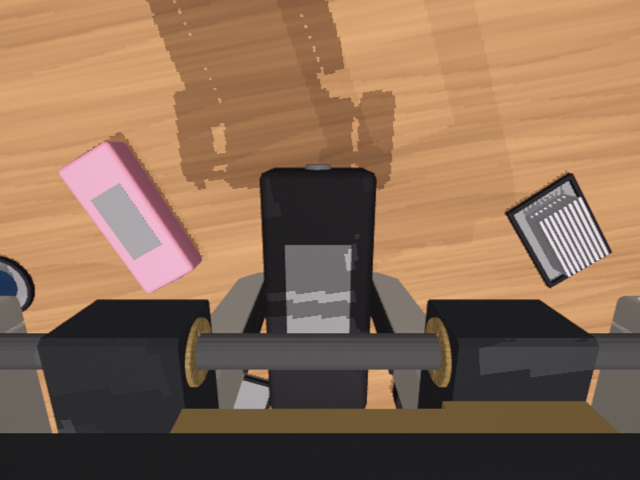

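The adapter is held level at (318,290), and the heat sink lies in its tray at (560,230). Next is the long tray.

```bash
python3 -m inch '{"travel":[[-0.012,-0.006,0],[-0.036,-0.016,0],[-0.07,-0.032,0],[-0.105,-0.047,0],[-0.14,-0.063,0],[-0.175,-0.079,0],[-0.205,-0.093,0],[-0.225,-0.102,0.005],[-0.234,-0.106,0.01],[-0.234,-0.106,0.01]],"spin":[0.02,0.05,0.1,0.15,0.2,0.25,0.28,0.3,0.314,0.314]}'
python3 -m inch '{"travel":[[0,0,0],[0,0,0]],"spin":[0,0]}'
python3 go.py .6596 .0137 .0305 62.4
python3 - <<'E'
from h import *
i,r,d=snap('wrist','w7.png')
P,u,v=world(i,d);m=(P[:,2]<.012)&(P[:,2]>-.01)&(abs(P[:,0]-.66)<.09)&(abs(P[:,1]-.014)<.09)
c=r[v,u].astype(int);m&=(c.max(1)-c.min(1)<25)
print(cv2.minAreaRect(P[m][:,:2].astype(np.float32)),np.median(P[m][:,2]),m.sum())
i,r,d=snap('top')
P,u,v=world(i,d)
for lo,hi in((-.005,.012),):
  m=(P[:,2]<hi)&(P[:,2]>lo)&(abs(P[:,0]-.66)<.09)&(abs(P[:,1]-.014)<.09)
  c=r[v,u].astype(int);m&=(c.max(1)-c.min(1)<25)
  if m.sum()>5: print(cv2.minAreaRect(P[m][:,:2].astype(np.float32)),m.sum())
E
```

```text
t: 25.18
tool_pos: [0.6566, 0.0111, 0.1433]
orientation: [-0.753, -3.044, 0.002]
force: [0.7, -0.2, -5.1]
opening: 0.0514
gripper_force: 50.0
t: 25.35
tool_pos: [0.656, 0.0139, 0.1467]
orientation: [-0.747, -3.048, 0.0]
force: [-0.6, -0.2, -2.6]
opening: 0.0519
gripper_force: 50.0
t 25.35 p [0.656  0.0139 0.1467] yaw 62.4 tilt 0.18 q1,q6 [-0.06 -1.15] open 0.0519 gf 50.0 F [-0.6 -0.2 -2.6]
[0.6596, 0.0137, 0.0305, 62.4] travel [-0.0036, 0.0016, 0.1162] spin 0.001
((0.5991756319999695, 0.04458605498075485), (0.07906372845172882, 0.019118735566735268), 61.30937957763672) 0.002557781078722704 2036
((0.6674407124519348, -0.018231872469186783), (0.029092200100421906, 0.05449919402599335), 60.842552185058594) 147
```

View pics/w7.png

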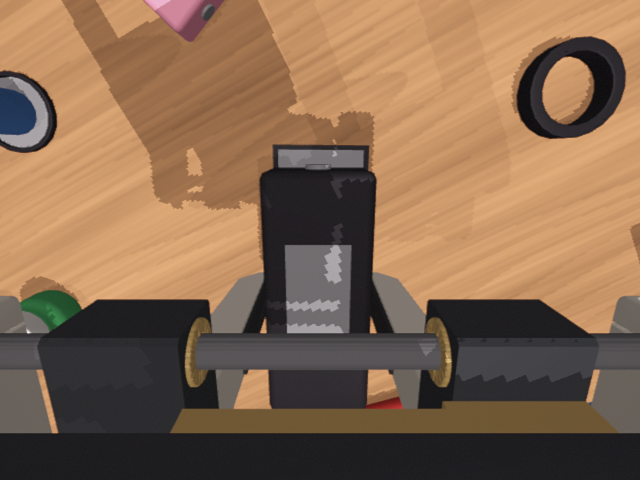

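The adapter is square over the long tray, whose near end shows at (320,157), and the centre checks to within 1 mm. I lower it now.

```bash
python3 -m inch '{"travel":[[-0.001,0.001,0.025],[-0.002,0.001,0.055],[-0.002,0.001,0.08],[-0.002,0.001,0.097],[-0.002,0.001,0.105],[-0.002,0.001,0.108],[-0.002,0.001,0.109],[-0.002,0.001,0.109],[-0.002,0.001,0.109],[-0.002,0.001,0.109]],"spin":[0,0,0,0,0,0,0,0,0,0]}'; python3 -m inch '{"travel":[[0,0,0],[0,0,0]],"spin":[0,0]}';python3 go.py .6593 .0135 .0305 62.2
```

```text
t: 26.28
tool_pos: [0.661, 0.0131, 0.0412]
orientation: [0.749, 3.048, 0.001]
force: [-0.2, 1.3, -3.8]
opening: 0.0515
gripper_force: 50.0
t: 26.45
tool_pos: [0.6603, 0.013, 0.0401]
orientation: [0.749, 3.05, 0.0]
force: [0.2, -0.5, -3.7]
opening: 0.0517
gripper_force: 50.0
t 26.45 p [0.6603 0.013  0.0401] yaw 62.4 tilt 0.07 q1,q6 [-0.06 -1.15] open 0.0517 gf 50.0 F [ 0.2 -0.5 -3.7]
[0.6593, 0.0135, 0.0305, 62.2] travel [0.0011, -0.0, 0.0096] spin 0.003
```

```bash
python3 -m inch '{"travel":[[0.001,0,0.002],[0.001,0,0.004],[0.001,0,0.006],[0.001,0,0.0075],[0.001,0,0.0085],[0.001,0,0.0085],[0.001,0,0.0085],[0.001,0,0.0085]],"spin":[0,0,0,0,0,0,0,0]}';python3 go.py .6593 .0135 .0305 62.2
```

```text
t: 27.12
tool_pos: [0.6589, 0.0135, 0.0308]
orientation: [0.75, 3.051, -0.0]
force: [0.5, 0.3, -4.0]
opening: 0.0515
gripper_force: 50.0
t 27.12 p [0.6589 0.0135 0.0308] yaw 62.4 tilt 0.0 q1,q6 [-0.06 -1.15] open 0.0515 gf 50.0 F [ 0.5  0.3 -4. ]
[0.6593, 0.0135, 0.0305, 62.2] travel [-0.0004, 0.0002, 0.0003] spin 0.003
```

```bash
python3 -m inch '{"travel":[[0,0,0.0004],[0,0,0.0008],[0,0,0.001],[0,0,0.001],[0,0,0.001]],"spin":[0,0,0,0,0]}';python3 go.py .6593 .0135 .0305 62.2
```

```text
t: 27.53
tool_pos: [0.659, 0.0135, 0.0305]
orientation: [0.749, 3.051, 0.0]
force: [-4.6, -0.4, 6.1]
opening: 0.0516
gripper_force: 50.0
t 27.53 p [0.659  0.0135 0.0305] yaw 62.4 tilt 0.02 q1,q6 [-0.06 -1.15] open 0.0516 gf 50.0 F [-4.6 -0.4  6.1]
[0.6593, 0.0135, 0.0305, 62.2] travel [-0.0002, 0.0001, 0.0] spin 0.003
```

Touchdown. I release and rise, then back away so the top camera can check everything.

```bash
python3 -m inch '{"travel":[[0,0,0],[0,0,0],[0,0,0],[0,0,0],[0,0,0],[0,0,-0.01],[0,0,-0.05],[0,0,-0.09],[0,0,-0.13],[0,0,-0.17]],"spin":[0,0,0,0,0,0,0,0,0,0]}' 0 25
python3 -m inch '{"travel":[[0.12,0.24,0],[0.12,0.24,0],[0.12,0.24,0],[0.12,0.24,0],[0.12,0.24,0],[0.12,0.24,0],[0.12,0.24,0],[0.12,0.24,0],[0.12,0.24,0],[0.12,0.24,0]],"spin":[0,0,0,0,0,0,0,0,0,0]}'
python3 go.py
python3 - <<'E'
from h import *
i,r,d=snap('top','t9.png')
P,u,v=world(i,d)
for n,x,y,R,lo,hi in (('fan',.4692,-.3996,.04,.015,.04),('cap',.4535,-.158,.04,.045,.07),('adapter',.6596,.0137,.08,.025,.05),('sink',.4906,.3783,.05,.015,.04),('jar',.6,-.24,.05,.045,.07),('tape',.64,.25,.06,.014,.03)):
    m=(P[:,2]<hi)&(P[:,2]>lo)&(abs(P[:,0]-x)<R)&(abs(P[:,1]-y)<R)
    if m.sum()>5: print(n,cv2.minAreaRect(P[m][:,:2].astype(np.float32)),np.percentile(P[m][:,2],[5,50,95]).round(4))
E
```

```text
t: 28.37
tool_pos: [0.6586, 0.0136, 0.2025]
orientation: [0.749, 3.051, 0.0]
force: [1.1, -0.1, -0.3]
opening: 0.0929
gripper_force: 0.0
t: 29.2
tool_pos: [0.6639, 0.281, 0.2002]
orientation: [0.75, 3.05, -0.001]
force: [0.4, -0.5, -0.3]
opening: 0.0931
gripper_force: 0.0
t 29.2 p [0.6639 0.281  0.2002] yaw 62.4 tilt 0.03 q1,q6 [ 0.33 -0.76] open 0.0931 gf 0.0 F [ 0.4 -0.5 -0.3]
fan ((0.46758735179901123, -0.39993998408317566), (0.03997739776968956, 0.04208012670278549), 6.0685224533081055) [0.0164 0.0223 0.0258]
cap ((0.45484402775764465, -0.1590881496667862), (0.03309982270002365, 0.0334833525121212), 0.40282419323921204) [0.0511 0.0543 0.0582]
adapter ((0.6611471772193909, 0.012353386729955673), (0.05267494171857834, 0.12698397040367126), 62.38755798339844) [0.0297 0.0332 0.0364]
jar ((0.6128550171852112, -0.24415437877178192), (0.045189786702394485, 0.046111397445201874), 81.40750885009766) [0.0503 0.0564 0.0594]
tape ((0.6457792520523071, 0.24002566933631897), (0.07083839178085327, 0.07001779973506927), 45.44463348388672) [0.0162 0.0209 0.0238]
```

View pics/t9.png

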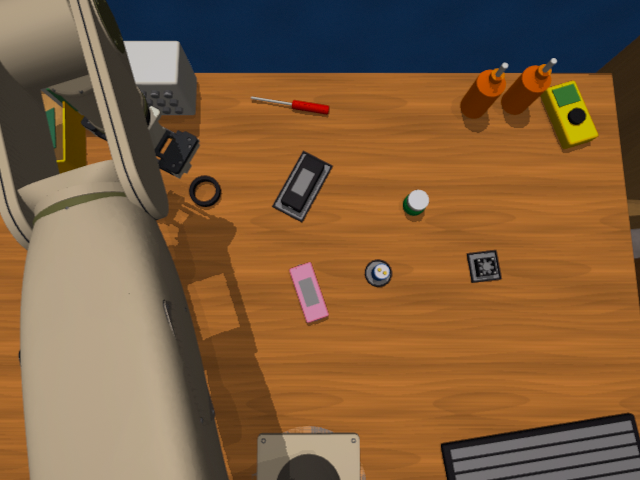

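The fan (485,265), capacitor (380,272) and adapter (303,185) lie in their trays, with the jar (416,203) and tape (205,191) where they were. The arm hides the heat sink here, but I measured it centred and flat earlier. I hand in now.

```bash
python3 -c "
from plant import close_job
print(close_job())"
```

```text
the job is handed in; nothing more can be done
None
```

The job is handed in, with no verdict returned: by my camera checks all four parts lie flat within about 2 mm of their tray centres, set down in the required order, the jar and tape are where they stood, and the heat sink was last measured before the capacitor and adapter were placed because the arm hid it in the final picture.

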